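# Set out three knob screws, then hold the lint-trap cover on its seal

## Task

The sink's lint trap has been cleaned and I am about to screw its white cover back on. First put exactly three of the four black star-knob screws in the round parts dish for me and leave the fourth on the worktop; then pick the cover up by its blue handle, set it squarely on the trap's sill between the two guide cheeks, flat side to the black rubber seal and drip lip outward, and press it straight against the seal with a steady push of about 10 newtons (never more than 25). Finish like that, with the gripper still holding and pressing the cover so that I can drive the screws, and leave the nail brush, the timer and everything else where they are.

Things in the scene. Friction and masses are not known exactly. Their poses are not given: they have to be found in the camera images.
- housing: Lint trap, a grey box fixed to the worktop. Origin on the worktop plane, mid-mouth, below the free seal's face; +x points into the trap (press this way), z up. Its dark base plate, 182 mm wide, is the sill: top at z = 6 mm, starting at x = -75 mm. Rigid flange face at x = +8 mm; behind it the box, roof at z = 85 mm, base plate to x = 95 mm.
- cheeks (a point): Point on the sill midway between the two grey guide cheeks: housing x = -28, y = 0, z = 6 mm. Same axes as the housing. Cheeks 50 mm high; inner faces at y = +-77.5 mm from housing x = -28 to +6 mm, and flaring from there to +-84 mm at housing x = -41 mm.
- seal: Black rubber sealing ring, 8 mm proud of the flange: upright frame 104 mm wide, 50 mm high, z = 32 to 82 mm. Its frame is the housing's when free and moves along housing +x when squeezed. Springy: 0.4 mm per newton (10 N at 4 mm), up to 6 mm (15 N), then rigid; springs back when let go.
- cover: White loose cover with a blue bow handle, 0.11 to 0.22 kg, standing on its foot: plate 150 mm wide (y), 14 mm thick (x), 84 mm high. Origin: underside, middle of the plate's thickness. Flat seal side at x = +7 mm; on the other side the handle, and at the bottom a 6 mm high drip lip to x = -46 mm.
- cover_grip (a point): Middle of the handle's bar: 55 mm in -x and 58 mm in +z from the cover's origin. The bar runs along the cover's y, 64 mm free between its legs, 12 mm thick (x), 22 mm high (z = 47 to 69 mm), with 42 mm of room between bar and plate for a finger (open the gripper only 25 to 45 mm). Grip it from above across the 12 mm.
- cover_face (a point): Centre of the cover's flat seal side, 7 mm in +x and 57 mm in +z from its origin. When mounted, the cover's axes are parallel to the housing's, its origin at housing y = 0 (2.5 mm play each side), z = 6 mm, and x = -7 mm with the seal just touched, x = -3 mm at 10 N.
- parts_dish: Round shallow steel parts dish, fixed on the worktop: floor 3 mm thick and 116 mm across, rim 128 mm across and 18 mm high. Origin on its underside at the centre.
- knob_1: Black star-knob screw, loose, 20 g, standing on its head: head 28 mm across its lobes (fingers close to 25 mm), 13 mm high, with a thin steel stud upward to 31 mm. Origin at the centre of the underside of the head, z axis up along the stud. All four are alike.
- knob_2: Black star-knob screw, loose, 20 g, standing on its head: head 28 mm across its lobes (fingers close to 25 mm), 13 mm high, with a thin steel stud upward to 31 mm. Origin at the centre of the underside of the head, z axis up along the stud. All four are alike.
- knob_3: Black star-knob screw, loose, 20 g, standing on its head: head 28 mm across its lobes (fingers close to 25 mm), 13 mm high, with a thin steel stud upward to 31 mm. Origin at the centre of the underside of the head, z axis up along the stud. All four are alike.
- knob_4: Black star-knob screw, loose, 20 g, standing on its head: head 28 mm across its lobes (fingers close to 25 mm), 13 mm high, with a thin steel stud upward to 31 mm. Origin at the centre of the underside of the head, z axis up along the stud. All four are alike.
- nail_brush: Bystander: orange nail brush, 30x85x23 mm, loose. Origin at its underside.
- timer: Bystander: white and teal kitchen timer, 69 mm across and 72 mm high, loose. Origin at its underside.

How it is judged (in metres and radians):
On the way, in this order (a step that is already met when the one before it is completed fails the run):
1. exactly three knob screws lie in the dish, let go, while the cover still stands where it was (((horizontal distance between each of knob_1, knob_2, knob_3 and parts_dish below 0.058 m and horizontal distance between knob_4 and parts_dish above 0.07 m) or (horizontal distance between each of knob_1, knob_2, knob_4 and parts_dish below 0.058 m and horizontal distance between knob_3 and parts_dish above 0.07 m) or (horizontal distance between each of knob_1, knob_3, knob_4 and parts_dish below 0.058 m and horizontal distance between knob_2 and parts_dish above 0.07 m) or (horizontal distance between knob_1 and parts_dish above 0.07 m and horizontal distance between each of knob_2, knob_3, knob_4 and parts_dish below 0.058 m)) and height (world z) of knob_1 between -0.01 and 0.02 m and height (world z) of knob_2 between -0.01 and 0.02 m and height (world z) of knob_3 between -0.01 and 0.02 m and height (world z) of knob_4 between -0.01 and 0.02 m and distance of cover from where it was at the start of the episode below 0.03 m and contact force between the fingers and knob_1 below 0.2 N and contact force between the fingers and knob_2 below 0.2 N and contact force between the fingers and knob_3 below 0.2 N and contact force between the fingers and knob_4 below 0.2 N), for 0.2 s.
2. the cover sits square between the cheeks and is pressed on the seal with 5 to 15 N for 1 s (contact force between cover and seal between 5 and 15 N and y of cover in the frame of housing between -0.005 and 0.005 m and z of cover in the frame of housing between 0.004 and 0.0095 m and x of cover_face in the frame of housing between 0 and 0.0085 m and angle between the x axis of cover and the x axis of housing, either way round below 0.05 rad and angle between cover's own z axis and vertical below 0.05 rad), for 1 s.
At the end, for the whole second after the job is handed in: Three knobs in the dish, one on the worktop. The gripper holds the cover flat side to the seal, upright and square to the trap (0.05 rad), within 5 mm of the middle and 3.5 mm of the sill, and presses the seal with 5 to 15 N, at rest, through the last second (all of step 2 and ((horizontal distance between each of knob_1, knob_2, knob_3 and parts_dish below 0.058 m and horizontal distance between knob_4 and parts_dish above 0.07 m) or (horizontal distance between each of knob_1, knob_2, knob_4 and parts_dish below 0.058 m and horizontal distance between knob_3 and parts_dish above 0.07 m) or (horizontal distance between each of knob_1, knob_3, knob_4 and parts_dish below 0.058 m and horizontal distance between knob_2 and parts_dish above 0.07 m) or (horizontal distance between knob_1 and parts_dish above 0.07 m and horizontal distance between each of knob_2, knob_3, knob_4 and parts_dish below 0.058 m)) and height (world z) of knob_1 between -0.01 and 0.02 m and height (world z) of knob_2 between -0.01 and 0.02 m and height (world z) of knob_3 between -0.01 and 0.02 m and height (world z) of knob_4 between -0.01 and 0.02 m and contact force between the fingers and cover above 2 N and linear speed of cover below 0.01 m/s); the arm keeps its last pose, push and grip.
It fails at once if the cover is pressed on the seal with more than 25 N (contact force between cover and seal above 25 N).
It fails at once if the nail brush is moved by more than 3 cm or knocked over (distance of nail_brush from where it was at the start of the episode above 0.03 m or angle between nail_brush's own z axis and vertical above 0.5 rad).
It fails at once if the timer is moved by more than 3 cm or knocked over (distance of timer from where it was at the start of the episode above 0.03 m or angle between timer's own z axis and vertical above 0.5 rad).
It also fails if it takes over 72 s, if anything falls off the work surface, if the arm or the gripper's body presses on something with over 40 N, if the wrist force passes 120 N, or if a joint passes its speed limit or range.

## Robot

A 7-joint arm with a two-finger parallel gripper is mounted at the origin on a cart in front of the work surface, level with it; the furniture and walls round the work are solid. World frame = base frame: x ahead of the robot, y to its left, z up, the work surface at z = 0. Lengths are in mm, angles in rad, forces in N, time in s.
With the tool pointing down it reaches from about 400 to 925 mm from the base axis. Payload 4.1 kg.
Tool frame: the origin (TCP) lies on the centre line of the jaws, within the pads' length; the fingertips stand 14 mm ahead of it and the grasp point (between the pads) lies 5 mm behind it; z points along the fingers, y is the line along which they close (so a half turn about z gives the same grasp; the last joint's range is limited). The gripper opens to 85 mm and grips with 20 to 120 N. Pads are 22 mm wide; open, the fingers measure 114 mm over their backs; the gripper's body (76 mm by 85 mm) begins 54 mm behind the grasp point. The pads swing forward as they close: fully open they stand 13 mm farther back than shut.
Start: joints at [-1.392, 0.398, 0.045, 1.537, -0.019, 1.207, -0.051], TCP at [178.233, 625.119, 245.347] pointing down, gripper open.
Joint ranges: [-2.82, 2.82], [-0.49, 2.23], [-1.37, 1.46], [0, 2.46], [-1.36, 4.5], [0.23, 2], [-2.94, 2.94]. Speed limits (rad/s): [2.57, 2.57, 3.14, 3.14, 3.14, 3.14, 3.14].

## Interface

Orientations are given as a unit quaternion [x, y, z, w].
In Python, from station import r gives the robot as it stands.
- The arm moves only by the shell command python3 -m creep 'ROWS'. ROWS is JSON, a list of rows, each a list of 3 entries, a list of its own where there are three numbers: the opening, from 0 (shut) to 1 (fully open), then the shift along the tool's x, y, z normalised to -1 to 1, where 1 is 15 cm, then the turn, a rotation vector about the tool's x, y, z normalised to -1 to 1, where 1 is 180 degrees. In form: [[claw, [x, y, z], [wx, wy, wz]], ...]. A call has 1 to 12 rows; each row shifts and turns the commanded pose from where the row before left it, along the tool's axes as they then stand; what a row does not reach is not made up. A row lasts 1/8 s, in which the tool goes at most 62.5 mm and 10.7 degrees, less where a joint would pass 70% of its speed; a pose out of reach is approached as far as the arm can. A call with a number of a shift or a turn outside -1 to 1 is refused whole. A call with a gripper value outside its range is refused whole. The fingers move at their own pace and stop on an object; the grip force is fixed at half the most. Time passes only in rows, so rows that do not move let the fingers close. It gives the time, the measured TCP pose, the force, the opening and the grip force at its end, in the units of the state.
- r.observe(): the state, without advancing time (a new reading comes with each control period).
- r.grab_frame(name): name is "scene" or "top"; returns the picture (420x560x3 uint8, red, green, blue); there is no depth.
- r.calibration(name): a dict with "fovy" (degrees; the focal length in pixels is half the picture's height over the tangent of half this angle, whatever the lens; pixels are square), "cx", "cy" (the principal point, pixels), "R" (3x3) and "t" (3): a world point X has camera coordinates R X + t. Camera axes: x right, y down, z forward; pixel columns grow to the right and rows downward; lengths in mm; the calibration is good to about 2 mm. A picture is of the moment at which its call begins. calibration takes no time and is no camera call.
- r.hand_in(): hands the job in; it is judged then, once.
Trained networks look in the newest picture that a camera, given by its name, has taken for a name from the list of things; names that differ only in an ending like _2 or _b are one class to them, and where a whole thing is asked for, a point or a joint stands for the part that bears it (a point fixed in the world has none). Each returns a list of dicts, best first, with "confidence" (0 to 1); they miss things now and then, are a little off and sometimes report something else, mostly with a low value. They report only what shows in the picture. A call takes as long as a camera call.
- r.regions_of(camera, label): "pixels" (420x560 bool, what is visible of it) and "box" ([left, top, width, height] in pixels, round what is visible of it).
The state is a dict: "clock": time; "qpos": joint angles; "qvel": joint speeds; "joint_efforts": joint torques, N m; "tool_pos": TCP position; "eef_rot": TCP orientation; "contact_force": force on the tool from outside, world axes, zero at the start; "ft_torque": the same for the moment, N m; "width": finger opening in mm; "gripper_force": force on a finger pad.
Only numpy, scipy, OpenCV 4.12 (cv2) and the standard library are available. Lean on these libraries where they do the work, as an engineer would, in place of code of your own. Each camera call takes 0.05 s, during which the arm holds its last target. There are 200 camera calls.

## Working session

There is one attempt and no reset: what is moved stays moved. The work goes in short steps, Python scripts to look and compute and a shell command to move; the robot and the scene stay as the last step left them, time stands still between calls to the robot, and variables do not carry over. Pictures are saved under pics/ and viewed, at most 10 in all, crops included, and the job is handed in when it is done.

```bash
mkdir -p pics; python3 - <<'E'
from station import r
import cv2,numpy as np
for n in ("scene","top"):
    im=r.grab_frame(n); cv2.imwrite(f"pics/{n}0.png",im[:,:,::-1])
    c=r.calibration(n); print(n,{k:np.round(v,3).tolist() for k,v in c.items()})
    for l in ["housing","seal","cover","parts_dish","knob_1","nail_brush","timer"]:
        for d in r.regions_of(n,l):
            print(l,round(d["confidence"],2),np.round(d["box"]).tolist(), np.round(np.argwhere(d["pixels"]).mean(0)[::-1],1))
print(r.observe())
E
```

```text
scene {'fovy': 50.59, 'cx': 286.928, 'cy': 218.499, 'R': [[0.909, -0.417, 0.0], [-0.3, -0.653, -0.696], [0.291, 0.632, -0.718]], 't': [-499.21, 169.501, 1332.688]}
housing 0.97 [331.0, 266.0, 79.0, 74.0] [368.9 304.5]
housing 0.71 [220.0, 167.0, 9.0, 8.0] [224.9 171.2]
seal 0.78 [361.0, 278.0, 16.0, 39.0] [367.9 296.7]
cover 0.78 [258.0, 242.0, 45.0, 58.0] [279.4 274.2]
parts_dish 0.94 [224.0, 210.0, 39.0, 32.0] [241.9 225.9]
knob_1 0.58 [232.0, 185.0, 8.0, 14.0] [233.7 190.2]
knob_1 0.54 [205.0, 181.0, 8.0, 6.0] [209.6 183.4]
knob_1 0.5 [252.0, 165.0, 5.0, 9.0] [254.9 168.5]
nail_brush 0.48 [275.0, 155.0, 9.0, 15.0] [278.4 161.2]
timer 0.74 [349.0, 230.0, 23.0, 22.0] [362.6 241.7]
top {'fovy': 54.249, 'cx': 273.956, 'cy': 211.218, 'R': [[0.0, -1.0, -0.005], [-0.994, 0.0, -0.109], [0.109, 0.005, -0.994]], 't': [-6.788, 564.554, 1112.272]}
housing 0.75 [377.0, 165.0, 80.0, 67.0] [415.6 195.7]
housing 0.19 [169.0, 280.0, 8.0, 0.0] [172.  281.8]
seal 0.64 [400.0, 188.0, 43.0, 15.0] [419.  195.2]
cover 0.62 [320.0, 252.0, 62.0, 32.0] [349.1 265.5]
parts_dish 0.63 [239.0, 244.0, 46.0, 49.
[... 379 characters left out ...]
9836941,  0.04509856,  1.53657087, -0.01870385,
        1.20688094, -0.05068221]), 'qvel': array([ 5.34781377e-05, -2.83923898e-04,  5.93887905e-04, -1.25330033e-03,
       -1.07170540e-03,  5.32291944e-04, -1.34446732e-03]), 'joint_efforts': array([ 1.26366915e-03, -4.74950981e+01,  1.36331409e+00, -2.54504693e+01,
        1.15550446e-02,  8.44517399e-04,  1.05830131e-05]), 'tool_pos': array([178.23275801, 625.14120492, 245.37944952]), 'eef_rot': array([1.38404137e-01, 9.90375830e-01, 9.58364500e-05, 1.31491947e-05]), 'contact_force': array([ 0.04556004, -0.35867993,  1.06585221]), 'ft_torque': array([ 0.0568092 ,  0.00402554, -0.02932229]), 'gripper_force': 0.0, 'width': 85.23519069501172}
```

```bash
python3 - <<'E'
import cv2
a=cv2.imread("pics/top0.png")[130:310,130:470]; cv2.imwrite("pics/top0c.png",cv2.resize(a,(800,424),interpolation=cv2.INTER_CUBIC))
a=cv2.imread("pics/scene0.png")[145:355,180:420]; cv2.imwrite("pics/scene0c.png",cv2.resize(a,(680,595),interpolation=cv2.INTER_CUBIC))
E
```

```text
(no output)
```

View pics/top0c.png

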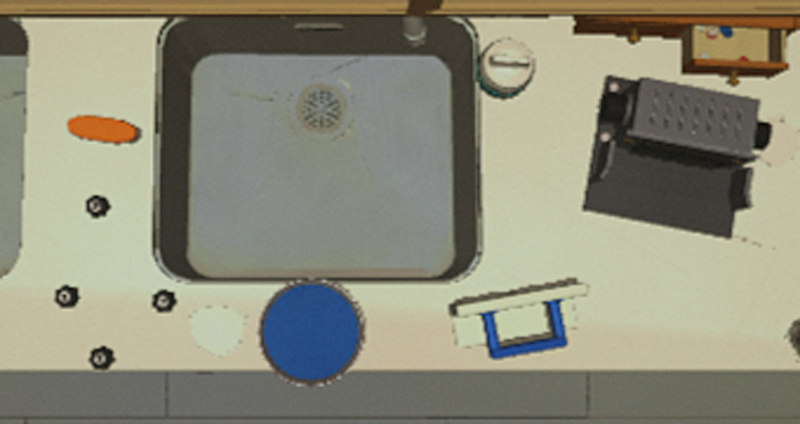

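View pics/scene0c.png

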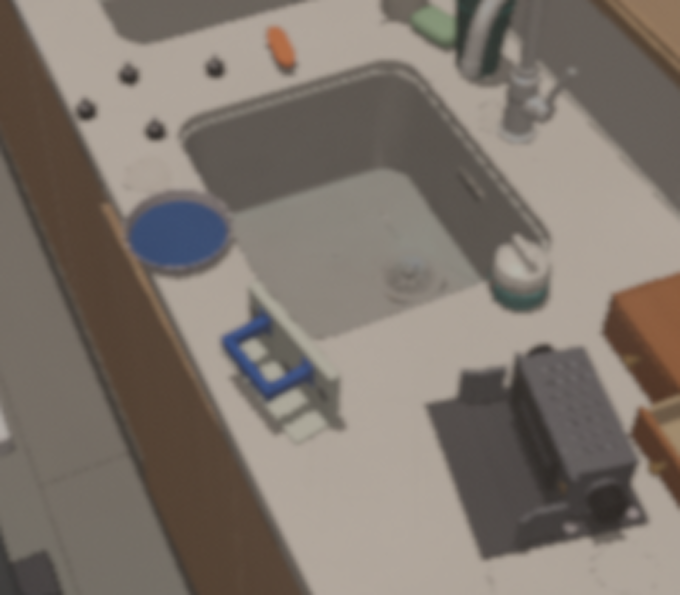

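Both views show the same layout. In the top crop:
- The four knobs are at (97,206), (67,297), (164,301) and (102,358), with the dish at (311,332).
- The cover stands upright, its blue bar at about (528,350), handle toward the robot.
- The trap's plate has corners near (585,208) and (730,237), and its mouth also faces the robot.

Next I'll zoom in for subpixel corners.

```bash
cat > h.py <<'E'
import numpy as np,cv2
from station import r
C={n:r.calibration(n) for n in("scene","top")}
for c in C.values(): c["f"]=210/np.tan(np.radians(c["fovy"]/2)); c["R"]=np.array(c["R"]);c["t"]=np.array(c["t"])
def proj(n,X):
    c=C[n];p=np.atleast_2d(X)@c["R"].T+c["t"]; return p[:,:2]/p[:,2:]*c["f"]+[c["cx"],c["cy"]]
def back(n,uv,z):
    c=C[n];uv=np.atleast_2d(uv); d=np.c_[(uv-[c["cx"],c["cy"]])/c["f"],np.ones(len(uv))]@c["R"]; o=-c["R"].T@c["t"]
    return o+d*((z-o[2])/d[:,2])[:,None]
E
python3 - <<'E'
from h import *
k=np.array([[97,206],[67,297],[164,301],[102,358]])/ (800/340)+130
print("knobs",back("top",k-.3,15).round(0).tolist())
print("dish",back("top",np.array([[311,332]])/(800/340)+130-.3,18).round(0).tolist())
t=cv2.imread("pics/top0.png");s=cv2.imread("pics/scene0.png")
A=cv2.resize(t[155:240,370:470],(800,680),interpolation=cv2.INTER_CUBIC)
cv2.imwrite("pics/z1.png",np.hstack([cv2.resize(t[155:238,372:462],None,fx=4.4,fy=4.4,interpolation=cv2.INTER_CUBIC),cv2.resize(s[260:343,325:415],None,fx=4.4,fy=4.4,interpolation=cv2.INTER_CUBIC)]))
# blue handle masks
for n,im,z in(("top",t,69),("scene",s,69)):
    h=cv2.cvtColor(im,cv2.COLOR_BGR2HSV); m=cv2.inRange(h,(105,120,40),(130,255,255))
    nl,l,st,ce=cv2.connectedComponentsWithStats(m)
    for i in range(1,nl):
        if st[i,4]>30: print(n,st[i].tolist(),ce[i].round(1))
    cv2.imwrite(f"pics/blue_{n}.png",m)
E
```

```text
knobs [[549.0, 285.0, 15.0], [441.0, 317.0, 15.0], [436.0, 202.0, 15.0], [369.0, 274.0, 15.0]]
dish [[400.0, 27.0, 18.0]]
top [242, 251, 40, 40, 1255] [261.8 270.5]
top [335, 257, 36, 25, 263] [353.1 272. ]
scene [228, 219, 29, 18, 340] [240.5 228. ]
scene [260, 257, 28, 27, 107] [270.8 271.2]
scene [529, 374, 31, 25, 89] [543.7 387.7]
```

View pics/z1.png

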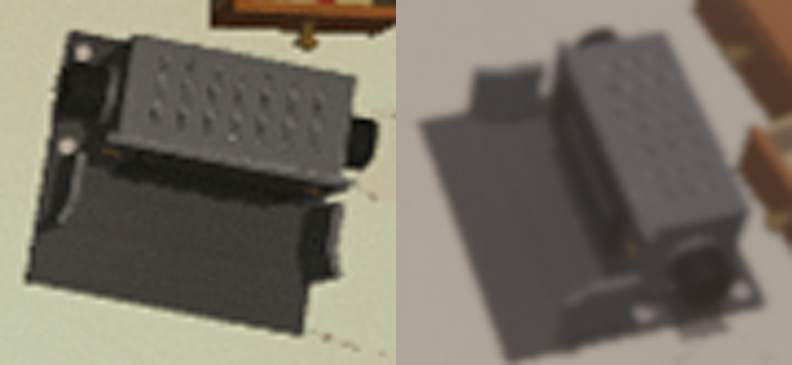

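```bash
cat > fit.py <<'E'
from h import *
from scipy.optimize import minimize
from scipy.ndimage import map_coordinates
def pose(p,P):
    c,s=np.cos(p[2]),np.sin(p[2]); P=np.array(P,float); return np.c_[p[0]+c*P[:,0]-s*P[:,1],p[1]+s*P[:,0]+c*P[:,1],P[:,2]]
def grad(im):
    L=cv2.GaussianBlur(cv2.cvtColor(im,cv2.COLOR_BGR2LAB).astype(np.float32),(0,0),.8)
    return sum(cv2.Sobel(L[...,i],-1,1,0)**2+cv2.Sobel(L[...,i],-1,0,1)**2 for i in range(3))**.5
def edgefit(ims,edges,p0):
    G={n:grad(im) for n,im in ims.items()}
    def cost(p):
        v=0
        for n,a,b in edges:
            if n in G:
                t=np.linspace(.04,.96,60)[:,None]; u=proj(n,pose(p,np.array(a)*(1-t)+np.array(b)*t))
                v-=map_coordinates(G[n],[u[:,1],u[:,0]],order=1).mean()/np.percentile(G[n],99)
        return v
    best=min((minimize(cost,np.array(p0)+d,method="Nelder-Mead",options=dict(initial_simplex=np.array(p0)+d+np.array([[0,0,0],[6,0,0],[0,6,0],[0,0,.04]]),xatol=.01,fatol=1e-5)) for d in np.array([[0,0,0],[4,4,0],[-4,4,0],[4,-4,0],[-4,-4,0]])),key=lambda o:o.fun)
    return best.x,best.fun
def silfit(ims,p0,w0=8):
    M={n:np.clip((im[...,0].astype(float)-im[...,2])/1.0,0,None) for n,im in ims.items()}
    def boxes(w): return [((-61,-49),(-32-w,32+w)),((-55,-7),(32,32+w)),((-55,-7),(-32-w,-32))]
    def ren(n,p,w):
        S=8; img=np.zeros((60*S,80*S),np.uint8); u0=np.round(proj(n,[[p0[0],p0[1],40]])[0])-[40,30]
        for bx,by in boxes(w):
            u=proj(n,pose(p,[[x,y,z] for x in bx for y in by for z in(47,69)]))
            cv2.fillConvexPoly(img,cv2.convexHull(np.round(((u-u0+.5)*S-.5)*16).astype(np.int32)),255,shift=4)
        a=cv2.resize(img,(80,60),interpolation=cv2.INTER_AREA)/255.
        return cv2.GaussianBlur(a,(0,0),1.0 if n=="scene" else .5),u0.astype(int)
    def cost(q):
        v=0
        for n in M:
            a,u0=ren(n,q[:3],q[3]); b=M[n][u0[1]:u0[1]+60,u0[0]:u0[0]+80].clip(0); a=a-a.mean();b=b-b.mean()
            v-=(a*b).sum()/np.sqrt((a*a).sum()*(b*b).sum())
        return v/len(M)
    p=np.r_[p0,w0]; o=None
    for _ in range(2):
        o=minimize(cost,p,method="Nelder-Mead",options=dict(initial_simplex=p+np.vstack([np.zeros(4),np.diag([8,8,.1,3])]),xatol=.01,fatol=1e-6)); p=o.x
    return o.x,o.fun
E
python3 - <<'E'
from fit import *
T,S=cv2.imread("pics/top0.png"),cv2.imread("pics/scene0.png")
b=lambda n,l,o,z:back(n,(np.array(l)+.5)/4.4-.5+o,z)
pt=b("top",[[27,281],[301,333],[72,30]],[372,155],6); ps=b("scene",[[24,121],[114,361],[368,305]],[325,260],6)
print(pt.round(1).tolist(),ps.round(1).tolist())
m=(pt[0]+pt[1])/2; d=pt[0]-pt[1]; yaw=np.arctan2(d[1],d[0])-np.pi/2; p0=[m[0]+75*np.cos(yaw),m[1]+75*np.sin(yaw),yaw]; print(p0)
F=([-75,-91,6],[-75,91,6])
E=[("top",*F),("top",[-75,91,6],[95,91,6]),("top",[-75,-91,6],[-48,-91,6]),("scene",*F),("scene",[-75,-91,6],[-45,-91,6])]
for ims in({"top":T},{"scene":S},{"top":T,"scene":S}): print("housing",*edgefit(ims,E,p0))
P=back("top",[[353,268]],69)[0]; c0=[P[0]+35,P[1]+5,.15]
for ims in({"top":T},{"scene":S},{"top":T,"scene":S}): print("cover",*silfit(ims,c0))
q,_=silfit({"top":T,"scene":S},c0); 
print("cover edge",*edgefit({"top":T},[("top",[7,-75,84],[7,75,84]),("top",[-7,-75,84],[-7,75,84]),("top",[-7,75,84],[7,75,84]),("top",[-7,-75,84],[7,-75,84])],q[:3]))
# dish, knobs
def cen(n,z,box):
    h=cv2.cvtColor(T if n=="top" else S,cv2.COLOR_BGR2HSV); m=cv2.inRange(h,(105,120,40),(130,255,255)); x,y,w,hh=box
    return back(n,[np.argwhere(m[y:y+hh,x:x+w]).mean(0)[::-1]+[x,y]],z)[0].round(1)
print("dish",cen("top",3,(235,245,50,50)),cen("scene",3,(225,215,36,25)))
for X,Y in[(549,285),(441,317),(436,202),(369,274)]:
    o=[]
    for n,im in(("top",T),("scene",S)):
        u=np.round(proj(n,[[X,Y,8]])[0]).astype(int); g=im[u[1]-8:u[1]+9,u[0]-8:u[0]+9].astype(float).mean(2); w=(np.median(g)-g-35).clip(0)
        yy,xx=np.mgrid[-8:9,-8:9]; o.append(back(n,[[u[0]+(w*xx).sum()/w.sum(),u[1]+(w*yy).sum()/w.sum()]],10)[0].round(1).tolist())
    print("knob",o)
E
```

```text
[[546.5, -301.5, 6.0], [512.9, -476.6, 6.0], [711.7, -335.5, 6.0]] [[547.8, -304.5, 6.0], [513.4, -480.7, 6.0], [674.2, -513.1, 6.0]]
[np.float64(603.3348987192225), np.float64(-403.2293671875231), np.float64(-0.1896351066087132)]
housing [ 6.02166615e+02 -4.02951555e+02 -1.97390946e-01] -3.576993227005005
housing [ 6.02456148e+02 -4.06653186e+02 -1.92695833e-01] -2.1782002449035645
housing [ 6.02310290e+02 -4.03547779e+02 -1.92555249e-01] -5.42172384262085
cover [ 4.38877666e+02 -2.11917467e+02  1.62032933e-01  9.76956628e+00] -0.915200715281354
cover [ 4.41024950e+02 -2.09849113e+02  1.76953540e-01  7.16061022e+00] -0.8939563170206564
cover [ 4.39368617e+02 -2.11582733e+02  1.70006199e-01  9.27768626e+00] -0.8950304350191748
cover edge [ 4.43350711e+02 -2.01345639e+02  2.09438577e-01] -2.5532965660095215
dish [399.8  27.4   3. ] [395.   27.7   3. ]
knob [[550.1, 284.7, 10.0], [549.1, 280.4, 10.0]]
knob [[441.8, 318.0, 10.0], [440.9, 314.6, 10.0]]
knob [[436.9, 202.3, 10.0], [435.6, 198.1, 10.0]]
knob [[370.0, 274.2, 10.0], [352.4, 263.2, 10.0]]
```

```bash
cat > go.py <<'E'
import sys,numpy as np
from station import r
from scipy.spatial.transform import Rotation as Q
# usage: go.py x y z yaw(of tool y, rad): shifts in tool axes/150mm and turn/pi
x,y,z,a=map(float,sys.argv[1:5]); s=r.observe(); R=Q.from_quat(s["eef_rot"]).as_matrix()
d=np.array([x,y,z])-s["tool_pos"]; T=np.array([[-np.sin(a),np.cos(a),0],[np.cos(a),np.sin(a),0],[0,0,-1]]).T
print("t",round(s["clock"],2),"pos",s["tool_pos"].round(1),"F",np.round(s["contact_force"],1),"w",round(s["width"],1),"gf",round(s["gripper_force"],1),"q",s["qpos"].round(2))
print("shift now-axes",(R.T@d/150).round(3),"target-axes",(T.T@d/150).round(3),"turn",(Q.from_matrix(R.T@T).as_rotvec()/np.pi).round(4))
E
python3 -m creep '[[0.6,[0,0,0.12],[0,0,0.0588]],[0.6,[0,0,0.12],[0,0,0.0588]],[0.6,[0,0,0.12],[0,0,0.0588]],[0.6,[0,0,0.12],[0,0,0.0588]],[0.6,[0,0,0.12],[0,0,0.0588]],[0.6,[0,0,0.12],[0,0,0.0588]],[0.6,[0,0,0.12],[0,0,0.0588]]]'
python3 -m creep '[[0.6,[-0.315,0.191,0],[0,0,0]],[0.6,[-0.315,0.191,0],[0,0,0]],[0.6,[-0.315,0.191,0],[0,0,0]],[0.6,[-0.315,0.191,0],[0,0,0]],[0.6,[-0.315,0.191,0],[0,0,0]],[0.6,[-0.315,0.191,0],[0,0,0]],[0.6,[-0.315,0.191,0],[0,0,0]],[0.6,[-0.315,0.191,0],[0,0,0]],[0.6,[-0.315,0.191,0],[0,0,0]],[0.6,[0,0,0],[0,0,0]]]'
python3 go.py 436 200 17 0
```

```text
clock: 1.68
tool_pos: [178.2, 625.2, 118.9]
eef_rot: [0.709, 0.705, 0.0, -0.0]
contact_force: [-0.5, 0.1, -0.3]
width: 51.4
gripper_force: 0.0
clock: 2.92
tool_pos: [438.5, 195.4, 119.9]
eef_rot: [0.71, 0.704, 0.0, 0.001]
contact_force: [-0.2, 0.0, -0.1]
width: 51.5
gripper_force: 0.0
t 2.92 pos [438.5 195.4 119.9] F [-0.2  0.  -0.1] w 51.5 gf 0.0 q [-0.93  0.27  0.49  2.08 -0.17  0.83 -0.36]
shift now-axes [ 0.031 -0.018  0.686] target-axes [ 0.031 -0.017  0.686] turn [ 0.0006  0.0003 -0.0029]
```

```bash
python3 -m creep '[[0.6,[0.031,-0.017,0.2],[0,0,-0.003]],[0.6,[0,0,0.25],[0,0,0]],[0.6,[0,0,0.16],[0,0,0]],[0.6,[0,0,0.08],[0,0,0]],[0.6,[0,0,0],[0,0,0]],[0,[0,0,0],[0,0,0]],[0,[0,0,0],[0,0,0]],[0,[0,0,0],[0,0,0]],[0,[0,0,0],[0,0,0]],[0,[0,0,0],[0,0,0]]]'
python3 -m creep '[[0,[0,0,-0.2],[0,0,0]],[0,[0,0,-0.2],[0,0,0]],[0,[0,0,0],[0,0,0]]]'
python3 go.py 405 -5 75 0
```

```text
clock: 4.18
tool_pos: [434.4, 205.1, 17.1]
eef_rot: [0.704, 0.71, 0.001, -0.0]
contact_force: [-0.2, -0.6, 6.1]
width: 22.2
gripper_force: 58.6
clock: 4.55
tool_pos: [435.4, 205.6, 78.3]
eef_rot: [0.704, 0.71, 0.003, 0.0]
contact_force: [0.3, 0.2, -0.6]
width: 22.0
gripper_force: 58.9
t 4.55 pos [435.4 205.6  78.3] F [ 0.3  0.2 -0.6] w 22.0 gf 58.9 q [-0.92  0.34  0.46  2.11 -0.22  0.73 -0.31]
shift now-axes [-1.402 -0.216  0.015] target-axes [-1.404 -0.203  0.022] turn [ 0.0016 -0.0012  0.003 ]
```

```bash
python3 -m creep '[[0,[-0.35,-0.05,0],[0,0,0]],[0,[-0.35,-0.05,0],[0,0,0]],[0,[-0.35,-0.05,0],[0,0,0]],[0,[-0.35,-0.05,0],[0,0,0]],[0,[0,0,0],[0,0,0]],[0,[0,0,0],[0,0,0]]]'
python3 go.py 405 -3 22 0
```

```text
clock: 5.3
tool_pos: [405.4, -5.3, 75.6]
eef_rot: [0.704, 0.71, 0.0, -0.0]
contact_force: [0.2, 0.6, -0.3]
width: 22.2
gripper_force: 58.9
t 5.3 pos [405.4  -5.3  75.6] F [ 0.2  0.6 -0.3] w 22.2 gf 58.9 q [-0.59  0.23  0.56  2.27 -0.19  0.68  0.11]
shift now-axes [ 0.015 -0.002  0.357] target-axes [ 0.016 -0.003  0.357] turn [-0.0001 -0.0001  0.0029]
```

```bash
python3 -m creep '[[0,[0.01,-0.01,0.18],[0,0,0.003]],[0,[0,0,0.12],[0,0,0]],[0,[0,0,0.05],[0,0,0]],[0,[0,0,0],[0,0,0]],[0.42,[0,0,0],[0,0,0]],[0.42,[0,0,0],[0,0,0]],[0.42,[0,0,0],[0,0,0]]]'
python3 -m creep '[[0.42,[0,0,-0.25],[0,0,0]],[0.6,[0,0,-0.25],[0,0,0]],[0.6,[0,0,0],[0,0,0]],[0.6,[0,0,0],[0,0,0]]]'
python3 go.py 441 316 97 0
```

```text
clock: 6.18
tool_pos: [404.3, -4.2, 23.7]
eef_rot: [0.707, 0.707, 0.0, 0.0]
contact_force: [-0.0, -0.4, -0.2]
width: 36.0
gripper_force: 0.0
clock: 6.68
tool_pos: [403.6, -4.1, 98.0]
eef_rot: [0.707, 0.707, 0.0, -0.0]
contact_force: [0.8, 0.2, -0.5]
width: 51.4
gripper_force: 0.0
t 6.67 pos [403.6  -4.1  98. ] F [ 0.8  0.2 -0.5] w 51.4 gf 0.0 q [-0.65  0.18  0.6   2.26 -0.15  0.74  0.06]
shift now-axes [2.134 0.25  0.008] target-axes [2.134 0.25  0.007] turn [-0.0001 -0.0002  0.0001]
```

```bash
python3 -m creep '[[0.6,[0.356,0.042,0],[0,0,0]],[0.6,[0.356,0.042,0],[0,0,0]],[0.6,[0.356,0.042,0],[0,0,0]],[0.6,[0.356,0.042,0],[0,0,0]],[0.6,[0.356,0.042,0],[0,0,0]],[0.6,[0.356,0.042,0],[0,0,0]],[0.6,[0,0,0],[0,0,0]],[0.6,[0,0,0],[0,0,0]]]'
python3 go.py 441 316 18 0
```

```text
clock: 7.68
tool_pos: [441.0, 314.8, 96.7]
eef_rot: [0.707, 0.707, -0.002, 0.0]
contact_force: [-0.3, -0.5, -0.2]
width: 51.7
gripper_force: 0.0
t 7.67 pos [441.  314.8  96.7] F [-0.3 -0.5 -0.2] w 51.7 gf 0.0 q [-1.04  0.4   0.42  1.95 -0.22  0.83 -0.5 ]
shift now-axes [0.01  0.002 0.524] target-axes [0.008 0.    0.524] turn [-0.0008  0.0009 -0.    ]
```

```bash
python3 -m creep '[[0.6,[0,0,0.2],[0,0,0]],[0.6,[0,0,0.2],[0,0,0]],[0.6,[0,0,0.127],[0,0,0]],[0.6,[0,0,0],[0,0,0]],[0,[0,0,0],[0,0,0]],[0,[0,0,0],[0,0,0]],[0,[0,0,0],[0,0,0]],[0,[0,0,0],[0,0,0]],[0,[0,0,-0.2],[0,0,0]],[0,[0,0,-0.2],[0,0,0]],[0,[0,0,0],[0,0,0]],[0,[0,0,0],[0,0,0]]]'
python3 go.py 404 60 78 0
```

```text
clock: 9.18
tool_pos: [441.3, 316.1, 79.0]
eef_rot: [0.707, 0.707, -0.0, -0.0]
contact_force: [-1.4, -0.5, -0.0]
width: 21.3
gripper_force: 58.8
t 9.18 pos [441.3 316.1  79. ] F [-1.4 -0.5 -0. ] w 21.3 gf 58.8 q [-1.03  0.43  0.42  1.96 -0.24  0.8  -0.48]
shift now-axes [-1.708 -0.249  0.007] target-axes [-1.708 -0.249  0.006] turn [-0.0001 -0.      0.0001]
```

```bash
python3 -m creep '[[0,[-0.342,-0.05,0],[0,0,0]],[0,[-0.342,-0.05,0],[0,0,0]],[0,[-0.342,-0.05,0],[0,0,0]],[0,[-0.342,-0.05,0],[0,0,0]],[0,[-0.342,-0.05,0],[0,0,0]],[0,[0,0,0],[0,0,0]],[0,[0,0,0.2],[0,0,0]],[0,[0,0,0.12],[0,0,0]],[0,[0,0,0.055],[0,0,0]],[0,[0,0,0],[0,0,0]],[0,[0,0,0],[0,0,0]]]'
python3 -m creep '[[0.42,[0,0,0],[0,0,0]],[0.42,[0,0,0],[0,0,0]],[0.42,[0,0,0],[0,0,0]],[0.42,[0,0,-0.25],[0,0,0]],[0.6,[0,0,-0.25],[0,0,0]],[0.6,[0,0,0],[0,0,0]],[0.6,[0,0,0],[0,0,0]]]'
python3 go.py 550 283 97 0
python3 - <<'E'
from h import *
t=r.grab_frame("top")[:,:,::-1]; s=r.grab_frame("scene")[:,:,::-1]
f=lambda a:cv2.resize(a,(400,400),interpolation=cv2.INTER_CUBIC)
cv2.imwrite("pics/d1.png",np.hstack([f(t[220:310,220:310]),f(s[185:265,200:280])]))
E
```

```text
clock: 10.55
tool_pos: [403.0, 60.1, 23.5]
eef_rot: [0.707, 0.707, -0.001, -0.002]
contact_force: [-5.8, -0.6, 17.2]
width: 21.3
gripper_force: 60.7
clock: 11.42
tool_pos: [403.8, 59.8, 97.5]
eef_rot: [0.707, 0.707, -0.0, -0.0]
contact_force: [-0.3, -0.4, -0.5]
width: 51.4
gripper_force: 0.0
t 11.43 pos [403.8  59.8  97.5] F [-0.3 -0.4 -0.5] w 51.4 gf 0.0 q [-0.76  0.18  0.56  2.25 -0.15  0.74 -0.1 ]
shift now-axes [1.488 0.975 0.003] target-axes [1.488 0.975 0.003] turn [-0.0002 -0.      0.0001]
```

View pics/d1.png

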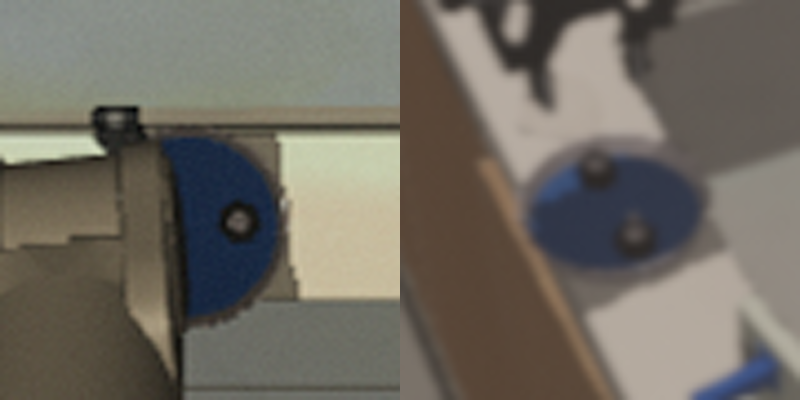

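Two knobs are standing in the dish: at (238,222) in the top crop, and at (597,170) and (634,237) in the scene crop. Now the third.

```bash
python3 -m creep '[[0.6,[0.298,0.195,0],[0,0,0]],[0.6,[0.298,0.195,0],[0,0,0]],[0.6,[0.298,0.195,0],[0,0,0]],[0.6,[0.298,0.195,0],[0,0,0]],[0.6,[0.298,0.195,0],[0,0,0]],[0.6,[0,0,0],[0,0,0]],[0.6,[0,0,0],[0,0,0]]]'
python3 go.py 550 283 18 0
```

```text
clock: 12.4
tool_pos: [549.6, 281.7, 96.3]
eef_rot: [0.707, 0.707, -0.002, -0.0]
contact_force: [0.3, 0.1, -0.8]
width: 51.1
gripper_force: 0.0
t 12.4 pos [549.6 281.7  96.3] F [ 0.3  0.1 -0.8] w 51.1 gf 0.0 q [-0.88  0.53  0.45  1.77 -0.28  0.91 -0.31]
shift now-axes [0.01  0.004 0.522] target-axes [0.009 0.003 0.522] turn [-0.0009  0.0008 -0.0002]
```

```bash
python3 -m creep '[[0.6,[0,0,0.2],[0,0,0]],[0.6,[0,0,0.2],[0,0,0]],[0.6,[0,0,0.127],[0,0,0]],[0.6,[0,0,0],[0,0,0]],[0,[0,0,0],[0,0,0]],[0,[0,0,0],[0,0,0]],[0,[0,0,0],[0,0,0]],[0,[0,0,0],[0,0,0]],[0,[0,0,-0.25],[0,0,0]],[0,[0,0,-0.25],[0,0,0]],[0,[0,0,0],[0,0,0]],[0,[0,0,0],[0,0,0]]]'
python3 go.py 404 27.5 95 0
```

```text
clock: 13.9
tool_pos: [550.0, 283.2, 93.7]
eef_rot: [0.707, 0.707, -0.0, -0.0]
contact_force: [-0.2, -0.8, -0.2]
width: 21.3
gripper_force: 58.8
t 13.9 pos [550.  283.2  93.7] F [-0.2 -0.8 -0.2] w 21.3 gf 58.8 q [-0.88  0.53  0.45  1.77 -0.29  0.9  -0.3 ]
shift now-axes [-1.705 -0.974 -0.009] target-axes [-1.705 -0.973 -0.009] turn [-0.0002 -0.0001  0.0001]
```

```bash
python3 -m creep '[[0,[-0.341,-0.195,0],[0,0,0]],[0,[-0.341,-0.195,0],[0,0,0]],[0,[-0.341,-0.195,0],[0,0,0]],[0,[-0.341,-0.195,0],[0,0,0]],[0,[-0.341,-0.195,0],[0,0,0]],[0,[0,0,0],[0,0,0]],[0,[0,0,0],[0,0,0]]]'
python3 go.py 404 28 25 0
```

```text
clock: 14.78
tool_pos: [404.3, 27.8, 93.6]
eef_rot: [0.707, 0.707, -0.0, -0.0]
contact_force: [-0.1, 0.7, -0.3]
width: 21.5
gripper_force: 58.9
t 14.78 pos [404.3  27.8  93.6] F [-0.1  0.7 -0.3] w 21.5 gf 58.9 q [-0.7   0.19  0.58  2.26 -0.16  0.73 -0.01]
shift now-axes [ 0.001 -0.002  0.457] target-axes [ 0.001 -0.002  0.457] turn [-0.0001 -0.      0.    ]
```

```bash
python3 -m creep '[[0,[0,0,0.2],[0,0,0]],[0,[0,0,0.15],[0,0,0]],[0,[0,0,0.1],[0,0,0]],[0,[0,0,0],[0,0,0]],[0.42,[0,0,0],[0,0,0]],[0.42,[0,0,0],[0,0,0]],[0.42,[0,0,0],[0,0,0]],[0.42,[0,0,-0.25],[0,0,0]],[0.42,[0,0,-0.3],[0,0,0]],[0.42,[0,0,-0.3],[0,0,0]],[0.42,[0,0,0],[0,0,0]],[0.42,[0,0,0],[0,0,0]]]'
python3 go.py 385 -221 145 0.17
python3 - <<'E'
from h import *
t=r.grab_frame("top")[:,:,::-1]; s=r.grab_frame("scene")[:,:,::-1]
f=lambda a:cv2.resize(a,(400,400),interpolation=cv2.INTER_CUBIC)
cv2.imwrite("pics/d2.png",np.hstack([f(t[220:310,220:310]),f(s[185:265,200:280])]))
E
```

```text
clock: 16.27
tool_pos: [403.8, 27.5, 153.7]
eef_rot: [0.707, 0.707, 0.0, -0.0]
contact_force: [-0.6, -0.2, -0.7]
width: 36.1
gripper_force: 0.0
t 16.27 pos [403.8  27.5 153.7] F [-0.6 -0.2 -0.7] w 36.1 gf 0.0 q [-0.78  0.06  0.64  2.2  -0.05  0.89 -0.11]
shift now-axes [-1.657 -0.126  0.057] target-axes [-1.612 -0.404  0.058] turn [-0.0001 -0.0002 -0.054 ]
```

View pics/d2.png

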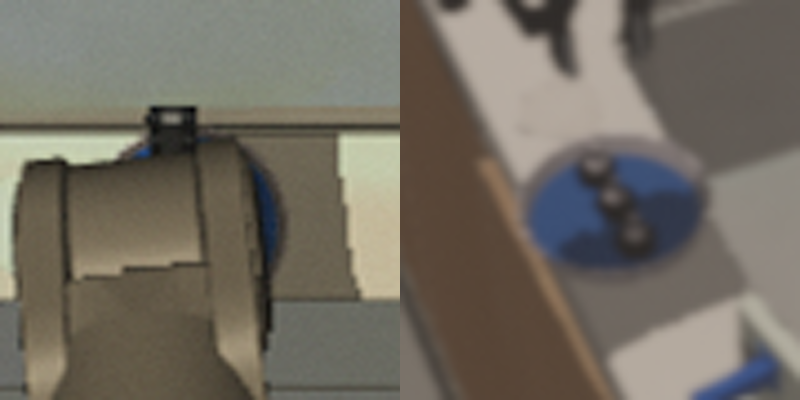

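All three knobs stand in a row in the dish (scene crop (597,170), (616,203), (634,237)). Next is the cover.

```bash
python3 -m creep '[[0.42,[0,0,0],[0,0,-0.054]],[0.42,[-0.322,-0.081,0],[0,0,0]],[0.42,[-0.322,-0.081,0],[0,0,0]],[0.42,[-0.322,-0.081,0],[0,0,0]],[0.42,[-0.322,-0.081,0],[0,0,0]],[0.42,[-0.322,-0.081,0],[0,0,0]],[0.42,[0,0,0],[0,0,0]],[0.42,[0,0,0],[0,0,0]]]'
python3 go.py 385.2 -221 53 0.17
python3 - <<'E'
from h import *
t=r.grab_frame("top")[:,:,::-1]; s=r.grab_frame("scene")[:,:,::-1]
f=lambda a:cv2.resize(a,(400,400),interpolation=cv2.INTER_CUBIC)
cv2.imwrite("pics/d3.png",np.hstack([f(t[220:310,310:400]),f(s[225:305,230:310])]))
E
```

```text
clock: 17.38
tool_pos: [384.4, -220.2, 152.9]
eef_rot: [0.645, 0.764, -0.001, -0.001]
contact_force: [0.2, 0.4, -0.8]
width: 35.8
gripper_force: 0.0
t 17.38 pos [ 384.4 -220.2  152.9] F [ 0.2  0.4 -0.8] w 35.8 gf 0.0 q [-0.35  0.19  0.86  2.13 -0.18  0.9   0.79]
shift now-axes [-0.007  0.006  0.666] target-axes [-0.006  0.004  0.666] turn [-0.0008 -0.0004 -0.0002]
```

View pics/d3.png

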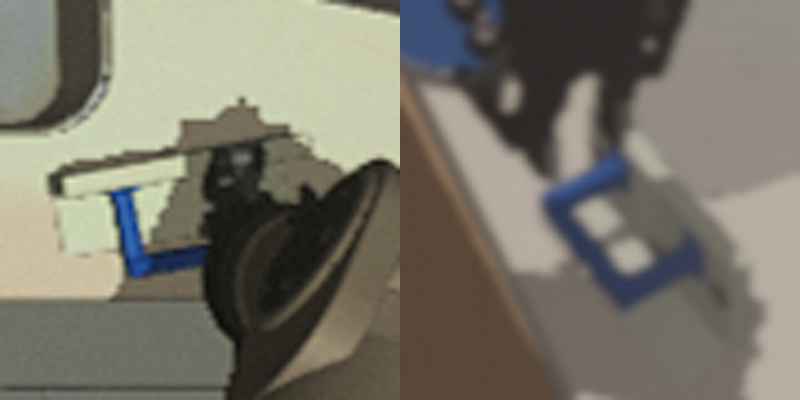

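The gripper is over the handle; the bar's left end is at (140,270) in the top crop. I'll descend in two stages.

```bash
python3 -m creep '[[0.42,[-0.006,0.005,0.2],[0,0,0]],[0.42,[0,0,0.2],[0,0,0]],[0.42,[0,0,0.1],[0,0,0]],[0.42,[0,0,0.06],[0,0,0]],[0.42,[0,0,0],[0,0,0]]]'
python3 go.py 385.2 -221 53 0.17
```

```text
clock: 18.1
tool_pos: [386.2, -221.4, 69.9]
eef_rot: [0.644, 0.765, 0.0, -0.0]
contact_force: [-0.2, -0.1, -0.3]
width: 35.9
gripper_force: 0.0
t 18.1 pos [ 386.2 -221.4   69.9] F [-0.2 -0.1 -0.3] w 35.9 gf 0.0 q [-0.22  0.36  0.76  2.2  -0.38  0.72  0.97]
shift now-axes [ 0.004 -0.006  0.113] target-axes [ 0.004 -0.006  0.113] turn [-0.     -0.0001  0.    ]
```

```bash
python3 -m creep '[[0.42,[0,0,0.07],[0,0,0]],[0.42,[0,0,0.04],[0,0,0]],[0.42,[0,0,0],[0,0,0]],[0,[0,0,0],[0,0,0]],[0,[0,0,0],[0,0,0]],[0,[0,0,0],[0,0,0]],[0,[0,0,0],[0,0,0]],[0,[0,0,0],[0,0,0]]]'
python3 go.py 385.2 -221 53 0.17
python3 -m creep '[[0,[0,0,-0.1],[0,0,0]],[0,[0,0,-0.2],[0,0,0]],[0,[0,0,-0.2],[0,0,0]],[0,[0,0,0],[0,0,0]],[0,[0,0,0],[0,0,0]]]'
python3 go.py 385.2 -221 128 0.17
```

```text
clock: 19.1
tool_pos: [386.2, -221.8, 53.7]
eef_rot: [0.645, 0.764, 0.0, 0.0]
contact_force: [-2.5, 0.2, 5.5]
width: 11.2
gripper_force: 59.3
t 19.1 pos [ 386.2 -221.8   53.7] F [-2.5  0.2  5.5] w 11.2 gf 59.3 q [-0.19  0.39  0.73  2.21 -0.41  0.68  1.  ]
shift now-axes [ 0.006 -0.005  0.005] target-axes [ 0.006 -0.005  0.005] turn [ 0.0001 -0.     -0.0001]
clock: 19.73
tool_pos: [385.6, -221.0, 127.9]
eef_rot: [0.644, 0.765, 0.0, -0.001]
contact_force: [-0.2, 0.2, -1.9]
width: 10.8
gripper_force: 58.7
t 19.73 pos [ 385.6 -221.   127.9] F [-0.2  0.2 -1.9] w 10.8 gf 58.7 q [-0.32  0.24  0.85  2.15 -0.25  0.84  0.85]
shift now-axes [ 0.    -0.003 -0.   ] target-axes [ 0.    -0.003 -0.   ] turn [-0.0002 -0.0003  0.    ]
```

```bash
python3 -m creep '[[0,[0,0,0],[0,0,0.029]],[0,[0,0,0],[0,0,0.029]],[0,[0,0,0],[0,0,0.029]],[0,[0,0,0],[0,0,0.0286]],[0,[0,0,0],[0,0,0]],[0,[0,0,0],[0,0,0]]]'
python3 go.py 479.6 -379.5 100 -0.193
```

```text
clock: 20.48
tool_pos: [385.5, -221.4, 127.8]
eef_rot: [0.772, 0.636, -0.0, -0.001]
contact_force: [0.4, 0.1, -1.4]
width: 11.0
gripper_force: 58.7
t 20.48 pos [ 385.5 -221.4  127.8] F [ 0.4  0.1 -1.4] w 11.0 gf 58.7 q [-0.39  0.27  0.94  2.15 -0.29  0.85  0.53]
shift now-axes [-0.915  0.817  0.184] target-axes [-0.914  0.818  0.185] turn [-0.0005 -0.      0.0002]
```

```bash
python3 -m creep '[[0,[-0.183,0.1635,0],[0,0,0]],[0,[-0.183,0.1635,0],[0,0,0]],[0,[-0.183,0.1635,0],[0,0,0]],[0,[-0.183,0.1635,0],[0,0,0]],[0,[-0.183,0.1635,0],[0,0,0]],[0,[0,0,0.1],[0,0,0]],[0,[0,0,0.1],[0,0,0]],[0,[0,0,0.08],[0,0,0]],[0,[0,0,0],[0,0,0]],[0,[0,0,0],[0,0,0]]]'
python3 go.py 479.6 -379.5 85 -0.193
python3 - <<'E'
from h import *
t=r.grab_frame("top")[:,:,::-1]; s=r.grab_frame("scene")[:,:,::-1]
cv2.imwrite("pics/top4.png",t);cv2.imwrite("pics/scene4.png",s)
f=lambda a:cv2.resize(a,(400,400),interpolation=cv2.INTER_CUBIC)
cv2.imwrite("pics/d4.png",np.hstack([f(t[160:260,365:465]),f(s[240:340,310:410])]))
E
```

```text
clock: 21.72
tool_pos: [480.2, -379.7, 86.7]
eef_rot: [0.772, 0.636, 0.0, 0.0]
contact_force: [0.2, 0.1, -1.5]
width: 11.0
gripper_force: 58.7
t 21.73 pos [ 480.2 -379.7   86.7] F [ 0.2  0.1 -1.5] w 11.0 gf 58.7 q [ 0.05  0.62  0.77  1.8  -0.53  0.94  0.85]
shift now-axes [ 0.001 -0.004  0.012] target-axes [ 0.001 -0.004  0.012] turn [ 0.0002 -0.     -0.    ]
```

View pics/d4.png

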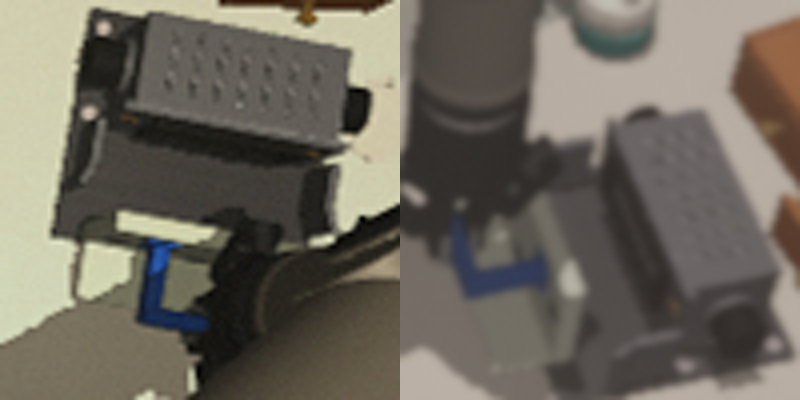

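The cover hangs level in front of the sill, its plate's left part at about (80–220, 225) in the top crop. I'll overlay the predicted models to measure how far it is off sideways.

```bash
python3 - <<'E'
from fit import *
s0=np.array([480.2,-379.7]); yaw=-.193; u=np.array([np.cos(yaw),np.sin(yaw)])
o=s0+55*u; p=[o[0],o[1],yaw]; z0=86.7-53.7
H=[602.3,-403.5,yaw]
out=[]
for n,(x,y) in(("top",(370,165)),("scene",(320,250))):
    im=cv2.imread(f"pics/{n}4.png"); k=400/85; a=cv2.resize(im[y:y+85,x:x+85],(400,400),interpolation=cv2.INTER_CUBIC)
    def ln(P,q,col):
        v=((proj(n,pose(q,P))-[x,y]+.5)*k-.5); cv2.polylines(a,[np.round(v*16).astype(np.int32)],True,col,1,cv2.LINE_AA,shift=4)
    for z in(84,0): ln([[-7,-75,z+z0],[-7,75,z+z0],[7,75,z+z0],[7,-75,z+z0]],p,(0,0,255))
    ln([[-61,-41,69+z0],[-61,41,69+z0],[-7,41,69+z0],[-7,-41,69+z0]],p,(0,255,255))
    ln([[-75,-91,6],[-75,91,6],[95,91,6],[95,-91,6]],H,(0,255,0))
    for sg in(1,-1): ln([[-41,84*sg,56],[-28,77.5*sg,56],[6,77.5*sg,56]],H,(255,0,255))
    out.append(a)
cv2.imwrite("pics/o4.png",np.hstack(out))
E
```

```text
(no output)
```

View pics/o4.png

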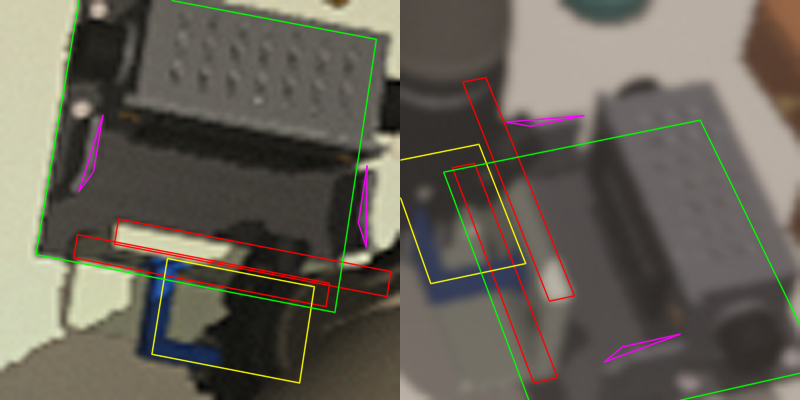

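```bash
python3 -m creep '[[0,[0,0.08,0.07],[0,0,0]],[0,[0,0.08,0.07],[0,0,0]],[0,[0,0,0.02],[0,0,0]],[0,[0,0,0],[0,0,0]],[0,[0,0,0],[0,0,0]]]'
python3 go.py 503.8 -384.3 59.7 -0.193
python3 -m creep '[[0,[0,0,0.01],[0,0,0]],[0,[0,0,0],[0,0,0]],[0,[0,0,0],[0,0,0]]]'
python3 go.py 503.8 -384.3 59.7 -0.193
```

```text
clock: 22.45
tool_pos: [503.1, -384.8, 62.5]
eef_rot: [0.772, 0.635, -0.0, -0.0]
contact_force: [0.6, -0.2, -1.6]
width: 11.0
gripper_force: 58.8
t 22.45 pos [ 503.1 -384.8   62.5] F [ 0.6 -0.2 -1.6] w 11.0 gf 58.8 q [ 0.07  0.68  0.73  1.76 -0.56  0.92  0.85]
shift now-axes [0.004 0.004 0.019] target-axes [0.004 0.004 0.019] turn [-0.      0.     -0.0004]
clock: 22.82
tool_pos: [503.6, -384.5, 61.0]
eef_rot: [0.772, 0.635, 0.0, 0.0]
contact_force: [-0.7, -0.2, -2.1]
width: 11.3
gripper_force: 58.8
t 22.82 pos [ 503.6 -384.5   61. ] F [-0.7 -0.2 -2.1] w 11.3 gf 58.8 q [ 0.07  0.69  0.73  1.76 -0.56  0.92  0.85]
shift now-axes [0.002 0.001 0.009] target-axes [0.002 0.001 0.009] turn [ 0.0001 -0.0001 -0.0002]
```

```bash
cat > st.py <<'E'
import numpy as np
from station import r
from scipy.spatial.transform import Rotation as Q
F=[];s=r.observe()
R=Q.from_quat(s["eef_rot"]).as_matrix(); a=np.arctan2(R[1,1],R[0,1])
T=np.array([[np.cos(-.193),np.sin(-.193),0],[-np.sin(-.193),np.cos(-.193),0],[0,0,1]])
p=s["tool_pos"]+R@[0,55,53.7]; print("t",round(s["clock"],2),"cover in housing",(T@(p-[602.3,-403.5,0])).round(2),"yaw",round(a,4),"F",(T@s["contact_force"]).round(1),"M",(T@s["ft_torque"]).round(2),"w",round(s["width"],1))
E
python3 -m creep '[[0,[0,0.033,0],[0,0,0]],[0,[0,0.033,0],[0,0,0]],[0,[0,0,0],[0,0,0]]]' >/dev/null; python3 st.py
python3 -m creep '[[0,[0,0.033,0],[0,0,0]],[0,[0,0,0],[0,0,0]],[0,[0,0,0],[0,0,0]]]'>/dev/null; python3 st.py
```

```text
t 23.2 cover in housing [-34.8   -0.08   7.2 ] yaw -0.1926 F [-0.1 -0.  -1.6] M [-0.02  0.08  0.01] w 11.2
t 23.57 cover in housing [-30.8   -0.4    7.14] yaw -0.1936 F [ 0.  -0.4 -2.8] M [ 0.02  0.02 -0.01] w 11.1
```

```bash
python3 -m creep '[[0,[0,0.03,0],[0,0,0]],[0,[0,0.025,0],[0,0,0]],[0,[0,0,0],[0,0,0]],[0,[0,0,0],[0,0,0]]]' >/dev/null; python3 st.py
python3 -m creep '[[0,[0.01,0,0],[0,0,0]],[0,[0,0,0],[0,0,0]],[0,[0,0,0],[0,0,0]]]'>/dev/null; python3 st.py
python3 -m creep '[[0,[0.01,0,0],[0,0,0]],[0,[0,0,0],[0,0,0]],[0,[0,0,0],[0,0,0]]]'>/dev/null; python3 st.py
```

```text
t 24.07 cover in housing [-22.51  -0.38   7.15] yaw -0.1935 F [-0.1  0.2 -1.5] M [ 0.    0.11 -0.03] w 11.2
t 24.45 cover in housing [-22.67   0.74   7.26] yaw -0.1938 F [-0.4 -1.3 -2.1] M [-0.3   0.28 -0.  ] w 11.1
t 24.82 cover in housing [-22.92   0.83   7.46] yaw -0.1948 F [-1.5 -5.4 -2.5] M [-1.17  0.44 -0.17] w 10.9
```

```bash
python3 -m creep '[[0,[-0.027,0,0],[0,0,0]],[0,[0,0,0],[0,0,0]],[0,[0,0,0],[0,0,0]]]' >/dev/null; python3 st.py
for i in 1 2 ; do python3 -m creep '[[0,[-0.01,0,0],[0,0,0]],[0,[0,0,0],[0,0,0]],[0,[0,0,0],[0,0,0]]]'>/dev/null; python3 st.py; done
```

```text
t 25.2 cover in housing [-21.92   0.03   7.  ] yaw -0.1923 F [ 0.5 -0.5 -1.5] M [0.01 0.08 0.02] w 10.9
t 25.57 cover in housing [-22.43  -2.84   7.19] yaw -0.1936 F [ 0.8  0.  -2.2] M [ 0.    0.11 -0.03] w 10.9
t 25.95 cover in housing [-22.45  -4.32   7.16] yaw -0.1935 F [-0.   0.7 -1.4] M [ 0.07  0.1  -0.  ] w 11.3
```

```bash
python3 -m creep '[[0,[0.017,0,0],[0,0,0]],[0,[0,0,0],[0,0,0]],[0,[0,0.025,0],[0,0,0]],[0,[0,0.025,0],[0,0,0]],[0,[0,0.02,0],[0,0,0]],[0,[0,0,0],[0,0,0]],[0,[0,0,0],[0,0,0]]]' >/dev/null; python3 st.py
for i in 1 2 ; do python3 -m creep '[[0,[0,0.01,0],[0,0,0]],[0,[0,0,0],[0,0,0]],[0,[0,0,0],[0,0,0]]]'>/dev/null; python3 st.py; done
```

```text
t 26.82 cover in housing [-12.08  -1.95   7.13] yaw -0.1937 F [-0.1 -0.6 -1.7] M [-0.02  0.14  0.06] w 10.7
t 27.2 cover in housing [-10.42  -1.85   7.22] yaw -0.1935 F [ 0.6  0.  -1.3] M [ 0.04  0.1  -0.04] w 11.0
t 27.57 cover in housing [-8.94 -1.86  7.19] yaw -0.1935 F [ 0.7 -0.4 -2.7] M [-0.03  0.09 -0.01] w 10.9
```

```bash
for i in 1 2 3; do python3 -m creep '[[0,[0,0.01,0],[0,0,0]],[0,[0,0,0],[0,0,0]],[0,[0,0,0],[0,0,0]]]'>/dev/null; python3 st.py; done
```

```text
t 27.95 cover in housing [-7.41 -1.83  7.17] yaw -0.1935 F [ 0.7 -0.3 -2.3] M [-0.01  0.1  -0.02] w 10.8
t 28.32 cover in housing [-5.95 -1.87  7.19] yaw -0.1935 F [ 1.4 -0.  -1.4] M [ 0.04  0.09 -0.01] w 11.0
t 28.7 cover in housing [-4.85 -1.82  7.06] yaw -0.1938 F [-1.3 -0.4 -1.8] M [ 0.01  0.35 -0.08] w 11.0
```

```bash
for i in 1 2 ; do python3 -m creep '[[0,[0,0.01,0],[0,0,0]],[0,[0,0,0],[0,0,0]],[0,[0,0,0],[0,0,0]]]'>/dev/null; python3 st.py; done
```

```text
t 29.07 cover in housing [-3.75 -1.8   6.94] yaw -0.1939 F [-3.3  0.9  0. ] M [ 0.17  0.81 -0.12] w 11.3
t 29.45 cover in housing [-2.92 -1.76  6.79] yaw -0.1942 F [-5.8  1.7  1.6] M [ 0.26  1.17 -0.16] w 11.1
```

```bash
for i in 1 2 ; do python3 -m creep '[[0,[0,0.009,0],[0,0,0]],[0,[0,0,0],[0,0,0]],[0,[0,0,0],[0,0,0]]]'>/dev/null; python3 st.py; done
```

```text
t 29.82 cover in housing [-2.36 -1.76  6.72] yaw -0.1945 F [-6.9  2.3  1.5] M [ 0.3   1.39 -0.23] w 11.1
t 30.2 cover in housing [-1.78 -1.71  6.62] yaw -0.1947 F [-8.7  2.6  3.7] M [ 0.43  1.63 -0.16] w 11.2
```

```bash
python3 -m creep '[[0,[0.005,0,-0.005],[0,0,0]],[0,[0,0,0],[0,0,0]],[0,[0,0,0],[0,0,0]]]'>/dev/null; python3 st.py;  python3 -m creep '[[0,[0,0.009,0],[0,0,0]],[0,[0,0,0],[0,0,0]],[0,[0,0,0],[0,0,0]]]'>/dev/null; python3 st.py
python3 - <<'E'
from h import *
t=r.grab_frame("top")[:,:,::-1]; s=r.grab_frame("scene")[:,:,::-1]
f=lambda a:cv2.resize(a,(400,400),interpolation=cv2.INTER_CUBIC)
cv2.imwrite("pics/d5.png",np.hstack([f(t[160:240,375:455]),f(s[250:350,315:415])]))
E
```

```text
t 30.57 cover in housing [-2.17 -1.84  6.8 ] yaw -0.1952 F [-7.5  1.1 -1.4] M [ 0.05  1.57 -0.12] w 11.1
t 30.95 cover in housing [-1.57 -1.78  6.7 ] yaw -0.1953 F [-10.    1.2  -0.5] M [ 0.13  1.78 -0.14] w 11.2
```

View pics/d5.png

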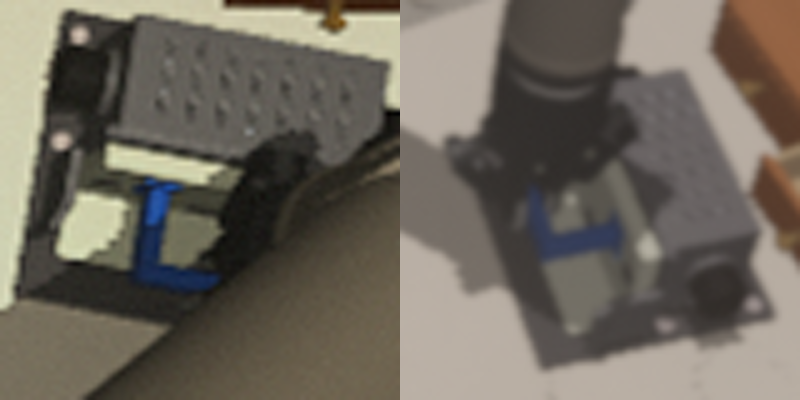

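The cover is seated between the cheeks, parallel to the trap (plate top at about (105–230, 165) in the top crop). The wrist reads 10 N, and about 3.8 mm of travel since first contact agrees with that. I'll hold, check again and hand in.

```bash
python3 -m creep '[[0,[0,0,0],[0,0,0]],[0,[0,0,0],[0,0,0]],[0,[0,0,0],[0,0,0]],[0,[0,0,0],[0,0,0]],[0,[0,0,0],[0,0,0]],[0,[0,0,0],[0,0,0]],[0,[0,0,0],[0,0,0]],[0,[0,0,0],[0,0,0]],[0,[0,0,0],[0,0,0]],[0,[0,0,0],[0,0,0]],[0,[0,0,0],[0,0,0]],[0,[0,0,0],[0,0,0]]]' >/dev/null; python3 st.py; python3 -c "
from station import r
print(r.hand_in())"
```

```text
t 32.55 cover in housing [-1.59 -1.82  6.71] yaw -0.1953 F [-9.2  0.6  0.1] M [ 0.08  1.81 -0.15] w 11.2
the job is handed in; nothing more can be done
None
```

I handed in the job at about 33 s: three knobs are in the dish and the fourth was left on the worktop, and the gripper is still holding the cover square between the cheeks, pressing the seal with about 9–10 N; the hand-in gave no verdict.

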